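Pull out a telescopic budgie perch and hold it up

TASK

Raise the telescopic budgie perch: press the red button on its stand so that the wooden perch bar pops up, then grip the bar and pull it straight up, past the first stop, until the column is fully out at its second stop. Finish still gripping the bar and holding it fully extended, because it sinks if let go, and leave the dish, cone, bell, feeder and pecking block where they stand.

Things in the scene. Friction and masses are not known exactly. Their poses are not given: they have to be found in the camera images.
- stand: foot of the telescopic perch stand, fixed to the table: wooden plate 220 x 170 x 12 mm with a grey housing (52 mm wide, 76 mm high) that carries the red button and, 75 mm from it, the telescopic column with the wooden perch bar on top. Origin on the table top under the column's axis; z up, -x points from the column to the button, y runs along the perch bar. The column slides only straight up and down and does not turn.
- button_top (a point): centre of the top face of the red push button (28 mm across, in a black ring 44 mm across), about 97 mm above the table when out. It is pressed straight down 6 mm against a spring (1.5 N at first, 5 N fully down), and springs back. The point moves with the button.
- button (a joint): how far the red button is pressed, in m: 0 out, 0.006 fully down. The column's lock lets go at about 0.004.
- bar (a point): middle of the wooden perch bar, on its axis: a level round bar of 18 mm diameter and 150 mm length plus blue end caps (22 mm across, 8 mm thick), along the stand's y. Its middle sits on a 14 mm steel tube; 125 mm above the table at the start, with the black collar's top 25 mm below it. About 16 mm higher once popped up, 245 mm above the table at the second stop. Can be gripped from above across the bar, at its middle.
- upper_tube (a joint): how far the steel upper tube with the bar is out of the lower tube, in m: 0 at the start (locked), about 0.016 popped up by its spring when the button has been pressed (it stays there when the button is let go), 0.06 at the first stop. It comes out first when the bar is pulled: 2 to 4 N.
- lower_tube (a joint): how far the aluminium lower tube (24 mm diameter) is out of the collar, in m: 0 at the start, 0.06 at the end of its travel. It follows after the first stop when the pull goes on, which then takes about 4 to 7 N; with both tubes fully out the bar is at the second stop, a hard end 120 mm above its start. Nothing latches there: let go, the column sinks by its weight (about 0.4 kg).
- dish_centre (a point): bystander, loose: shallow round aluminium dish, 88 mm across, 28 mm high, standing on the table; point at its centre, 14 mm up
- cone_centre (a point): bystander, loose: white ceramic perch cone, 70 mm across its foot, 80 mm high; point on its axis, 40 mm up
- bell_centre (a point): bystander, loose: blue plastic bell toy, 60 mm across, 60 mm high; point on its axis, 30 mm up
- feeder_centre (a point): bystander, loose: transparent feeder tube with green foot and cap, 68 mm across the foot, 118 mm high; point on its axis, 59 mm up
- block_centre (a point): bystander, loose: white pecking block lying flat, 45 x 100 x 20 mm; point at its centre, 10 mm up

How it is judged (in metres and radians):
On the way, in this order (a step that is already met when the one before it is completed fails the run):
1. the red button is pressed down (value of joint button above 0.0035 m), for 0.05 s.
2. the bar is gripped and pulled, with the upper tube out to the first stop (value of joint upper_tube above 0.054 m and contact force between the fingers and upper_tube above 1 N), for 0.1 s.
At the end, for the whole second after the job is handed in: Both tubes are within 5 mm of their full 60 mm travel (bar at least 235 mm above the table), still, with the fingers gripping the bar; no bystander has moved 30 mm or more from its start (value of joint each of upper_tube, lower_tube above 0.055 m and contact force between the fingers and upper_tube above 1 N and z of bar in the frame of stand above 0.235 m and linear speed of upper_tube below 0.02 m/s and distance of each of dish_centre, cone_centre, bell_centre, feeder_centre, block_centre from where it was at the start of the episode below 0.03 m); the arm keeps its last pose, push and grip.
It fails at once if a bystander is knocked or moved by more than 30 mm (distance of any of dish_centre, cone_centre, bell_centre, feeder_centre, block_centre from where it was at the start of the episode above 0.03 m).
It also fails if it takes over 42 s, if anything falls off the work surface, if the arm or the gripper's body presses on something with over 40 N, if the wrist force passes 120 N, or if a joint passes its speed limit or range.

ROBOT

A 6-joint arm with a two-finger parallel gripper is mounted at the origin on the work surface. World frame = base frame: x ahead of the robot, y to its left, z up, the work surface at z = 0. Lengths are in m, angles in degrees, forces in N, time in s.
With the tool pointing down it reaches from about 0.35 to 0.875 m from the base axis. Payload 4.2 kg.
Tool frame: the origin (TCP) lies at the very end of the fingers, on their centre line; the grasp point (between the pads) lies 19 mm behind it (bot.hold_point_z is the z of the grasp point in the tool frame, in m); z points along the fingers, x is the direction in which the jaws open and shut, and the axes are right-handed (so a half turn about z gives the same grasp; the last joint's range is limited). The gripper opens to 85 mm and grips with 20 to 120 N. Pads are 22 mm wide; open, the fingers measure 114 mm over their backs; the gripper's body (76 mm by 85 mm) begins 54 mm behind the grasp point. The pads swing forward as they close: fully open they stand 13 mm farther back than shut.
Start: joints at [82.197, 22.042, 0.453, 0, -68.411, -14.817], TCP at [0.24, 0.577, 0.198] pointing down, gripper open.
Joint ranges: [-179.83, 179.83], [-69.29, 118.12], [-61.27, 80.66], [-181.25, 117.63], [-171.15, -9.14], [-177.46, 177.46]. Speed limits (degrees/s): [159.86, 159.86, 180, 180, 180, 180].

INTERFACE

Orientations are given as [roll, pitch, yaw] about the fixed x, y, z axes, in that order (R = Rz(yaw) Ry(pitch) Rx(roll)).
In Python, from cell import get_state, optics, bot gives the robot as it stands.
- The arm moves only by the shell command python3 -m handwheel 'ROWS' [FORCE]. ROWS is a JSON object of lists of equal length, an entry for each row: "fingers": the closure, from -1 (fully open) to 1 (shut); "travel": the shift along the tool's x, y, z in cm, a list of three; "twist": the turn about the tool's z in degrees. In form: {"fingers": [fingers, ...], "travel": [[x, y, z], ...], "twist": [twist, ...]}. A call has 1 to 12 rows; each row is the pose to reach, as a shift and turn from the pose commanded when the call began, along the tool's axes at that moment; what a row does not reach only later rows make up. A row lasts 1/12 s, in which the tool goes at most 41.7 mm and 7.16 degrees, less where a joint would pass 70% of its speed; a pose out of reach is approached as far as the arm can. A call with a gripper value outside its range is refused whole. The fingers move at their own pace and stop on an object; FORCE is the grip in N (left out, the last holds). Time passes only in rows, so rows that repeat a pose let the fingers close. It gives the time, the measured TCP pose, the force and the opening at its end, in the units of the state.
- get_state(): the state, without advancing time (a new reading comes with each control period).
- optics.get_image(name): name is "scene" or "top" or "wrist"; returns the picture (384x512x3 uint8, blue, green, red); there is no depth.
- optics.camera_params(name): a dict with "mtx" (3x3 intrinsics, pixels), "rvec" (rotation vector, rad) and "tvec" (3), from world to camera coordinates, as OpenCV has them. Camera axes: x right, y down, z forward; pixel columns grow to the right and rows downward; lengths in m; the calibration is good to about 2 mm. A picture is of the moment at which its call begins: read the wrist's pose just before it. camera_params takes no time and is no camera call; for the wrist camera it gives the pose at the moment of the call.
- bot.sign_off(): hands the job in, once; it reports no verdict.
The state is a dict: "time_s": time; "q": joint angles; "joint_vel": joint speeds; "effort": joint torques, N m; "eef_pos": TCP position; "tool_rot": TCP orientation; "wrist_force": force on the tool from outside, world axes, zero at the start; "torque": the same for the moment, N m; "gripper_width": finger opening in m.
Only numpy, scipy, OpenCV 4.12 (cv2) and the standard library are available. Lean on these libraries where they do the work, as an engineer would, in place of code of your own. Each camera call takes 0.05 s, during which the arm holds its last target.

## Working session

There is one attempt and no reset: what is moved stays moved. The work goes in short steps, Python scripts to look and compute and a shell command to move; the robot and the scene stay as the last step left them, time stands still between calls to the robot, and variables do not carry over. Pictures are saved under pics/ and viewed, and the job is handed in when it is done.

```bash
mkdir -p pics; ls
python3 - <<'E'
from cell import get_state, optics, bot
import cv2
print(get_state()); print(bot.hold_point_z)
for n in("scene","top"):
    cv2.imwrite(f"pics/{n}0.png",optics.get_image(n)); print(optics.camera_params(n))
E
```

```text
pics
{'time_s': 0.0, 'q': array([ 8.21956631e+01,  2.20903901e+01,  3.81370297e-01, -2.91360190e-02,
       -6.84135602e+01, -1.48170259e+01]), 'joint_vel': array([ 0.00752575, -0.00088817, -0.02731475,  0.04295635,  0.11500427,
       -0.01846006]), 'effort': array([ 5.79443804e-04, -3.92290199e+01,  1.88399005e+01,  4.18610618e+00,
       -4.66976126e-03, -5.39028491e-06]), 'eef_pos': array([0.24012623, 0.57631811, 0.19703608]), 'tool_rot': array([-1.79994821e+02, -1.25428884e-01, -1.12632117e+02]), 'wrist_force': array([-0.488215  , -0.70073473,  0.2978791 ]), 'torque': array([ 0.00474313, -0.01598663, -0.02326778]), 'gripper_width': 0.08526871306411574}
-0.0187
{'mtx': array([[481.33484652,   0.        , 249.27759434],
       [  0.        , 481.33484652, 190.63407007],
       [  0.        ,   0.        ,   1.        ]]), 'rvec': array([ 1.94576447,  1.76911356, -0.55162095]), 'tvec': array([-0.06820078, -0.40738087,  1.54393272])}
{'mtx': array([[435.98274794,   0.        , 253.79438188],
       [  0.        , 435.98274794, 194.58622209],
       [  0.        ,   0.        ,   1.        ]]), 'rvec': array([ 2.1350755 , -2.17633481,  0.12246639]), 'tvec': array([0.05483873, 0.60173183, 1.14842622])}
```

View pics/scene0.png

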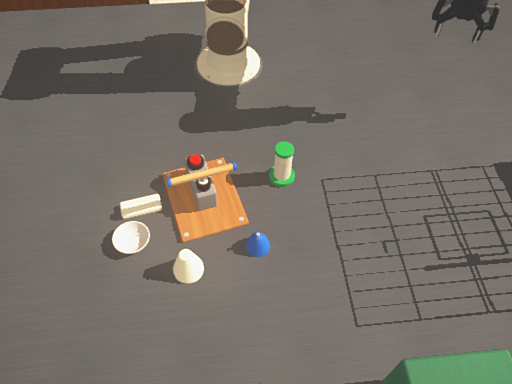

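View pics/top0.png

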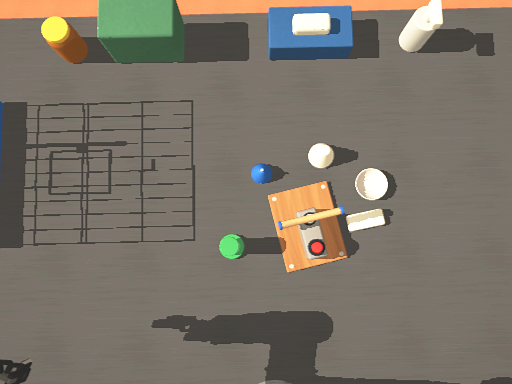

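The scene view shows the bar's blue caps near (169,182) and (235,167) and the red button at (196,160). In the top view the caps are at (281,225) and (342,210) and the button at (317,247). The bystanders stand around the plate.

```bash
cat > h.py <<'E'
import cv2, numpy as np
from cell import get_state, optics, bot
def P(n):
    c=optics.camera_params(n); R=cv2.Rodrigues(c['rvec'])[0]; return c['mtx'],R,np.array(c['tvec']).reshape(3)
def ray(n,px,z):
    K,R,t=P(n); d=R.T@np.linalg.solve(K,[px[0],px[1],1]); o=-R.T@t; return o+d*(z-o[2])/d[2]
def tri(a,b):
    M=[]
    for n in("scene","top"):
        K,R,t=P(n); M.append(K@np.c_[R,t])
    X=cv2.triangulatePoints(M[0],M[1],np.float64(a).reshape(2,1),np.float64(b).reshape(2,1)).ravel(); return X[:3]/X[3]
def blobs(im,col,mn=8):
    h=cv2.cvtColor(im,cv2.COLOR_BGR2HSV); H,S,V=cv2.split(h)
    m={'red':((H<5)|(H>174))&(S>180)&(V>120),'blue':(H>105)&(H<130)&(S>150)&(V>60),'green':(H>45)&(H<80)&(S>150)&(V>60),'white':(S<90)&(V>170)}[col]
    n,l,s,c=cv2.connectedComponentsWithStats(m.astype(np.uint8))
    return [(c[i].round(1).tolist(),int(s[i,4])) for i in range(1,n) if s[i,4]>=mn]
E
python3 - <<'E'
from h import *
for n in("scene","top"):
    im=cv2.imread(f"pics/{n}0.png")
    for c in('red','blue','green','white'): print(n,c,[b for b in blobs(im,c) if 100<b[0][0]<400 and 120<b[0][1]<300])
E
```

```text
scene red [([195.0, 159.3], 94)]
scene blue [([234.2, 164.8], 13), ([168.8, 182.2], 12), ([262.5, 245.6], 183)]
scene green [([284.1, 148.7], 205), ([286.9, 179.3], 75)]
scene white [([283.3, 167.7], 323), ([200.9, 167.8], 44), ([219.3, 161.5], 14), ([203.4, 181.1], 41), ([208.3, 192.3], 125), ([140.4, 205.6], 701), ([241.0, 218.5], 16), ([130.7, 236.8], 984), ([186.1, 234.1], 18), ([257.8, 234.1], 16), ([188.0, 266.6], 805)]
top red [([317.6, 246.2], 53)]
top blue [([262.5, 173.7], 239), ([341.8, 209.4], 16), ([280.1, 225.3], 15)]
top green []
top white [([320.1, 155.2], 503), ([261.3, 169.6], 11), ([370.9, 183.6], 830), ([322.5, 186.3], 14), ([273.9, 198.6], 17), ([303.6, 212.2], 88), ([364.9, 219.6], 615), ([309.7, 238.8], 379), ([291.1, 265.9], 18)]
```

Run:
```python
from h import *
A=tri([168.8,182.2],[341.8,209.4]);B=tri([234.2,164.8],[280.1,225.3]);R=tri([195,159.3],[317.6,246.2])
print(A,B,(A+B)/2,np.linalg.norm(A-B),np.degrees(np.arctan2(*(B-A)[1::-1])))
print('red',R)
for n,a,b,r in(("scene",[168.8,182.2],[234.2,164.8],[195,159.3]),("top",[341.8,209.4],[280.1,225.3],[317.6,246.2])):
    a,b,r=ray(n,a,.125),ray(n,b,.125),ray(n,r,.097); print(n,(a+b)/2,np.linalg.norm(a-b),np.degrees(np.arctan2(*(b-a)[1::-1])),r, (r-(a+b)/2)[:2],np.linalg.norm((r-(a+b)/2)[:2]))
for nm,px,z in(('dish',[370.9,183.6],.02),('cone',[320,155.2],.06),('bell',[262.5,173.7],.04),('feeder',[232,246.5],.118),('block',[364.9,219.6],.02)): print(nm,ray('top',px,z))
T=cv2.Rodrigues(np.zeros(3))
s=get_state(); print(s['tool_rot'])
from scipy.spatial.transform import Rotation as Ro
print(Ro.from_euler('xyz',s['tool_rot'],degrees=True).as_matrix())
```

```text
[ 0.55014034 -0.17432091  0.12839067] [ 0.51356285 -0.01964586  0.12894812] [ 0.53185159 -0.09698339  0.12866939] 0.1589421135162713 103.30486099737765
red [ 0.46037362 -0.11450588  0.09484082]
scene [ 0.52926015 -0.09592937  0.125     ] 0.15968709633013273 103.48259348721766 [ 0.46250786 -0.11245882  0.097     ] [-0.06675228 -0.01652945] 0.06876837768506014
top [ 0.53196715 -0.09886492  0.125     ] 0.15941144140635413 103.32420047497583 [ 0.46018612 -0.1165541   0.097     ] [-0.07178103 -0.01768917] 0.07392849713690161
dish [ 0.62885437 -0.28012998  0.02      ]
cone [ 0.70302556 -0.13686908  0.06      ]
bell [0.65911524 0.01850135 0.04      ]
feeder [0.46341925 0.09961539 0.118     ]
block [ 0.5299079  -0.25872736  0.02      ]
[-1.79992754e+02 -1.11263255e-01 -1.12630046e+02]
[[-3.84778684e-01 -9.23008650e-01 -6.30472740e-04]
 [-9.23006822e-01  3.84779179e-01 -1.84106197e-03]
 [ 1.94190891e-03 -1.26470763e-04 -9.99998106e-01]]
```

The bar centre is at about (0.532, -0.098), with its direction at 103.4°. The button is at about (0.460, -0.115). I'll move over in two stages, turning the tool by 54° and closing the fingers on the way.

```bash
python3 -m handwheel '{"fingers":[1,1,1,1,1,1,1,1,1,1,1,1],"travel":[[1.5,-1.2,-1],[4.5,-3.8,-2],[7.5,-6.3,-2],[10.5,-8.8,-2],[13.5,-11.3,-2],[16.5,-13.8,-2],[19.5,-16.3,-2],[22.5,-18.8,-2],[25.5,-21.3,-2],[28.5,-23.8,-2],[31.5,-26.3,-2],[33.8,-28.2,-2]],"twist":[3,8,13,18,23,28,33,38,43,48,52,54]}' 30
python3 - <<'E'
from h import *
from scipy.spatial.transform import Rotation as Ro
s=get_state(); R=Ro.from_euler('xyz',s['tool_rot'],degrees=True)
print(s['tool_rot'],s['q'],R.inv().apply(np.array([.46,-.1155,.17])-s['eef_pos'])*100)
E
```

```text
time_s: 1.1
eef_pos: [0.3703, 0.1538, 0.218]
tool_rot: [-180.0, -0.0, -166.8]
wrist_force: [0.3, 0.2, 0.5]
gripper_width: 0.0001
[-1.79995089e+02 -2.80072056e-02 -1.66830406e+02] [ 4.60281770e+01 -1.54179108e+00 -2.62619756e+01 -1.21845433e-02
 -6.53060070e+01 -3.28534891e+01] [ -2.60016742 -28.26281661   4.79848605]
```

```bash
python3 -m handwheel '{"fingers":[1,1,1,1,1,1,1,1,1,1,1,1],"travel":[[-0.1,-1.5,0],[-0.4,-4.5,0],[-0.7,-7.5,0],[-1,-10.5,0],[-1.3,-13.5,0],[-1.5,-16.5,0],[-1.8,-19.5,0],[-2,-22.5,0],[-2.3,-25.5,0],[-2.5,-27.5,0],[-2.6,-28.3,0],[-2.6,-28.3,1]],"twist":[0,0,0,0,0,0,0,0,0,0,0,0]}'
python3 - <<'E'
from h import *
for n in("scene","wrist","top"): cv2.imwrite(f"pics/{n}1.png",optics.get_image(n))
s=get_state(); print(s['eef_pos'],s['q'])
cv2.imwrite("pics/m1.png",cv2.resize(np.hstack([cv2.imread("pics/scene1.png")[100:300,80:330],cv2.imread("pics/top1.png")[120:320,200:450]]),None,fx=1.6,fy=1.6))
for p in([.46,-.1155,.097],[.532,-.098,.134]):
    c=optics.camera_params("wrist"); print(cv2.projectPoints(np.array([p]),c['rvec'],c['tvec'],c['mtx'],None)[0].ravel())
E
```

```text
time_s: 2.1
eef_pos: [0.4629, -0.1142, 0.209]
tool_rot: [-179.9, 0.2, -166.8]
wrist_force: [0.6, 0.4, 0.8]
gripper_width: -0.0002
[ 0.460181   -0.11215115  0.20680112] [ 5.99330364e+00  6.84000689e+00 -1.89745441e+01 -4.09673165e-02
 -6.43552073e+01  7.42666892e+00]
[254.35470119 170.22774482]
[168.45162001 180.66405241]
```

View pics/m1.png

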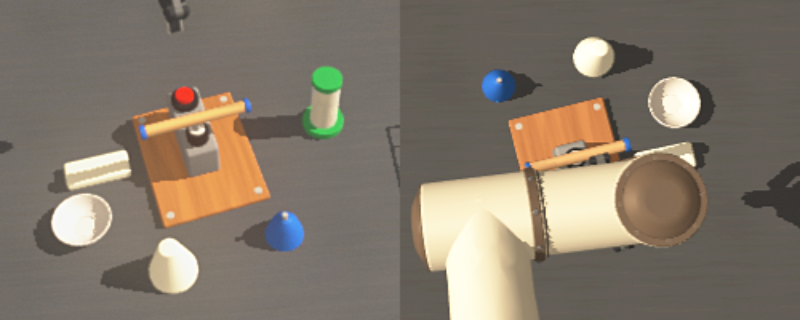

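View pics/wrist1.png

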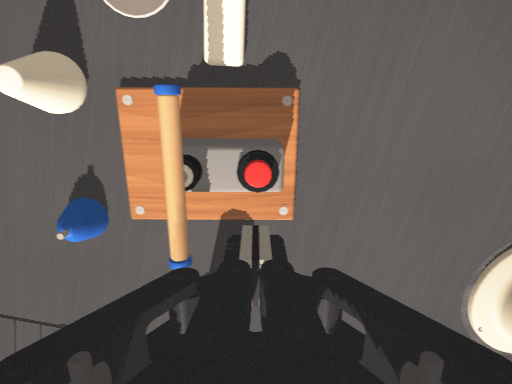

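The wrist view shows the button at about (258,174) and the bar from cap (168,90) to cap (180,265). I'll refine both positions from it.

Run:
```python
from h import *
im=optics.get_image("wrist"); cv2.imwrite("pics/wrist2.png",im)
r=blobs(im,'red'); b=blobs(im,'blue'); print(r,b)
r=ray("wrist",max(r,key=lambda t:t[1])[0],.097)
c=[x[0] for x in b if 140<x[0][0]<200]
c=[ray("wrist",x,.125) for x in c]
print(r,c,np.mean(c,axis=0),np.degrees(np.arctan2(*(c[0]-c[1])[1::-1])))
from scipy.spatial.transform import Rotation as Ro
s=get_state(); R=Ro.from_euler('xyz',s['tool_rot'],degrees=True)
print(s['eef_pos'],s['tool_rot'],s['wrist_force'],R.inv().apply(r-s['eef_pos'])*100)
```

```text
[([257.3, 171.5], 555)] [([166.3, 87.5], 254), ([82.2, 218.1], 1619), ([179.5, 262.5], 165)]
[ 0.45751004 -0.11465296  0.097     ] [array([ 0.54859423, -0.17272071,  0.125     ]), array([ 0.51177409, -0.01488079,  0.125     ])] [ 0.53018416 -0.09380075  0.125     ] -76.86913592938023
[ 0.46065538 -0.11202986  0.207497  ] [ 1.79974421e+02 -8.88994243e-02 -1.66553976e+02] [-0.45270939 -0.39545328  0.18557442] [ 0.34976232 -0.1869141  11.05017362]
```

```bash
python3 -m handwheel '{"fingers":[1,1,1,1,1,1,1,1],"travel":[[0.2,-0.2,1.5],[0.2,-0.2,3.5],[0.2,-0.2,5.5],[0.2,-0.2,7.5],[0.2,-0.2,9],[0.2,-0.2,10],[0.2,-0.2,10.2],[0.2,-0.2,10.2]],"twist":[0,0,0,0,0,0,0,0]}'
python3 - <<'E'
from h import *
cv2.imwrite("pics/wrist3.png",optics.get_image("wrist"));cv2.imwrite("pics/scene3.png",cv2.resize(optics.get_image("scene")[100:300,80:330],None,fx=3,fy=3))
print(get_state()['eef_pos'],get_state()['wrist_force'])
E
```

```text
time_s: 2.97
eef_pos: [0.4596, -0.1145, 0.1059]
tool_rot: [180.0, -0.1, -166.5]
wrist_force: [0.2, 0.7, 0.1]
gripper_width: -0.0001
[ 0.46064637 -0.11473492  0.10702325] [ 0.25139628 -0.1895645   0.19447716]
```

View pics/wrist3.png

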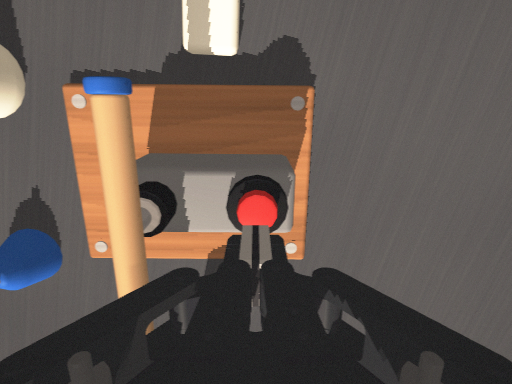

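View pics/scene3.png

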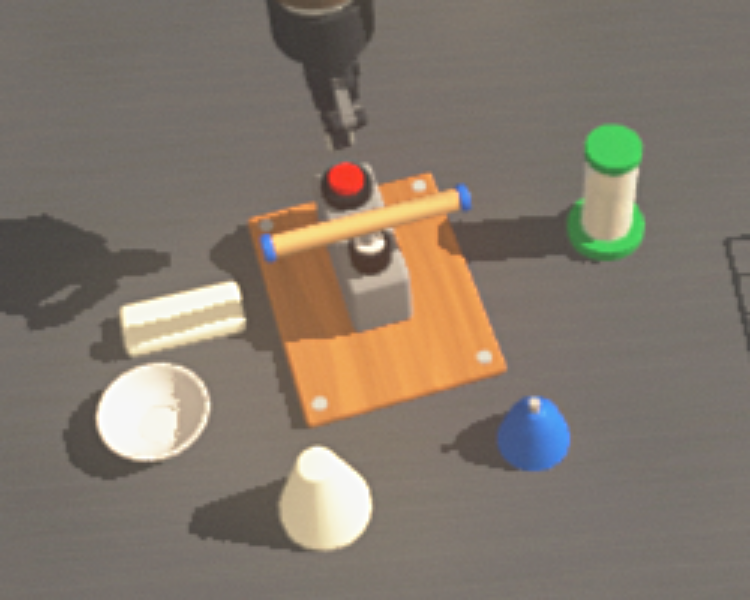

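Run:
```python
from h import *
p=get_state()['eef_pos']; 
for n in ('scene','wrist'):
    c=optics.camera_params(n)
    for q in(p,[.46,-.115,.097]): print(n,cv2.projectPoints(np.array([q],dtype=float),c['rvec'],c['tvec'],c['mtx'],None)[0].ravel())
im=cv2.imread("pics/wrist3.png"); r=max(blobs(im,'red'),key=lambda t:t[1]); print(r, ray('wrist',r[0],.097))
h=cv2.cvtColor(im,cv2.COLOR_BGR2HSV); m=(((h[...,0]<5)|(h[...,0]>174))&(h[...,1]>180)&(h[...,2]>120)).astype(np.uint8); ys,xs=np.nonzero(m); print(xs.min(),xs.max(),ys.min(),ys.max())
```

```text
scene [193.70224415 156.22481988]
scene [193.94097422 158.58733219]
wrist [253.07757705 215.72944994]
wrist [254.23253274 209.86450993]
([257.5, 207.3], 1073) [ 0.45831822 -0.11726596  0.097     ]
237 276 190 226
```

Run:
```python
from h import *
im=optics.get_image("scene"); a=cv2.resize(im[110:190,150:240],None,fx=6,fy=6,interpolation=cv2.INTER_CUBIC)
cv2.imwrite("pics/s4.png",a)
p=get_state()['eef_pos'].copy(); print(p)
for n in('scene','wrist'):
  c=optics.camera_params(n)
  for dz in (0,.01,.02,.03,.04): print(n,dz,cv2.projectPoints(np.array([p+[0,0,dz]]),c['rvec'],c['tvec'],c['mtx'],None)[0].ravel())
```

```text
[ 0.46079146 -0.11484803  0.10718399]
scene 0 [193.65234205 156.23236883]
scene 0.01 [193.29385661 153.64509773]
scene 0.02 [192.93035384 151.02161545]
scene 0.03 [192.56172767 148.36115642]
scene 0.04 [192.18786901 145.66293333]
wrist 0 [253.00989297 215.72387913]
wrist 0.01 [252.87211088 222.0399015 ]
wrist 0.02 [252.71863198 229.07547653]
wrist 0.03 [252.54661183 236.96099409]
wrist 0.04 [252.35247461 245.86037317]
```

View pics/s4.png

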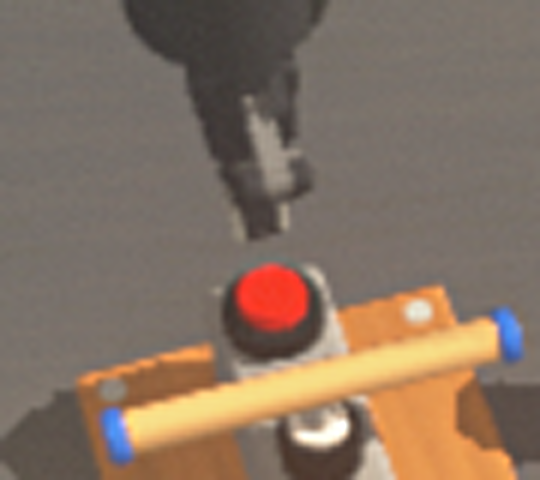

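The fingertip appears at about (194,150) in the scene view, while the reported TCP projects to (194,156). The tip may therefore be higher than reported, so I'll go down in small steps and watch the force.

```bash
python3 -m handwheel '{"fingers":[1,1,1],"travel":[[0,0,0.3],[0,0,0.6],[0,0,0.8]],"twist":[0,0,0]}'; python3 -m handwheel '{"fingers":[1,1],"travel":[[0,0,0.2],[0,0,0.2]],"twist":[0,0]}';python3 -m handwheel '{"fingers":[1,1],"travel":[[0,0,0.2],[0,0,0.2]],"twist":[0,0]}';python3 -m handwheel '{"fingers":[1,1],"travel":[[0,0,0.2],[0,0,0.2]],"twist":[0,0]}'
python3 - <<'E'
from h import *
im=optics.get_image("scene"); a=cv2.resize(im[110:190,150:240],None,fx=6,fy=6,interpolation=cv2.INTER_CUBIC)
cv2.imwrite("pics/s5.png",a); print(get_state()['eef_pos'],get_state()['wrist_force'])
E
```

```text
time_s: 3.37
eef_pos: [0.4599, -0.1152, 0.0981]
tool_rot: [180.0, 0.0, -166.6]
wrist_force: [0.5, -0.4, 0.4]
gripper_width: 0.0
time_s: 3.53
eef_pos: [0.4596, -0.1153, 0.0957]
tool_rot: [180.0, -0.1, -166.6]
wrist_force: [-0.2, -0.5, -0.8]
gripper_width: -0.0003
time_s: 3.7
eef_pos: [0.4598, -0.1153, 0.0938]
tool_rot: [180.0, -0.0, -166.6]
wrist_force: [0.7, 0.0, 0.3]
gripper_width: 0.0001
time_s: 3.87
eef_pos: [0.4598, -0.1153, 0.0918]
tool_rot: [180.0, -0.0, -166.6]
wrist_force: [0.4, -0.2, 0.4]
gripper_width: 0.0001
[ 0.45981458 -0.11529481  0.09192189] [-0.26163728 -0.47472016  0.36638953]
```

View pics/s5.png

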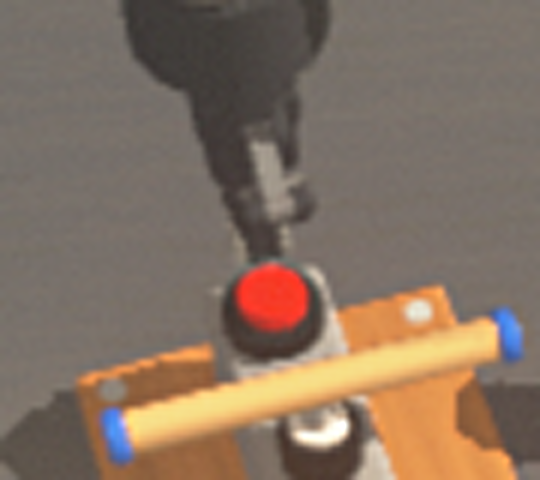

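Run:
```python
from h import *
im=optics.get_image("wrist"); 
cv2.imwrite("pics/w5.png",cv2.resize(im[130:300,120:400],None,fx=2.8,fy=2.8,interpolation=cv2.INTER_CUBIC))
c=optics.camera_params('wrist'); R=cv2.Rodrigues(c['rvec'])[0]; print('cam pos',-R.T@np.ravel(c['tvec']),'axis',R[2],get_state()['eef_pos'])
```

```text
cam pos [ 0.47523461 -0.18461729  0.26658358] axis [-0.06670027  0.27642912 -0.95871686] [ 0.45992775 -0.1152703   0.09204372]
```

View pics/w5.png

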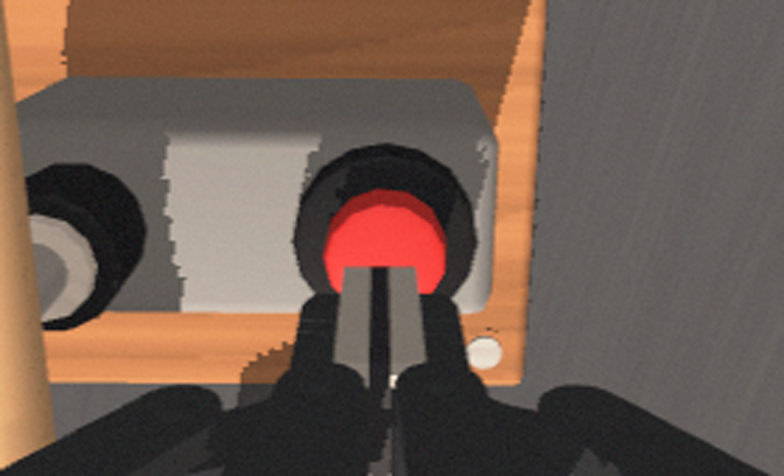

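Run:
```python
from h import *
p=get_state()['eef_pos'].copy(); yv=np.array([-.233,.973,0])
for n in('wrist','scene'):
  c=optics.camera_params(n)
  for yy in(-.011,0,.011):
    print(n,yy,[cv2.projectPoints(np.array([p+yy*yv+[0,0,dz]]),c['rvec'],c['tvec'],c['mtx'],None)[0].ravel().round(0).tolist() for dz in(0,.01,.02,.03)])
```

```text
wrist -0.011 [[253.0, 199.0], [253.0, 205.0], [253.0, 211.0], [253.0, 218.0]]
wrist 0 [[253.0, 216.0], [253.0, 222.0], [253.0, 229.0], [253.0, 237.0]]
wrist 0.011 [[253.0, 232.0], [253.0, 239.0], [253.0, 247.0], [253.0, 255.0]]
scene -0.011 [[190.0, 161.0], [189.0, 158.0], [189.0, 156.0], [189.0, 153.0]]
scene 0 [[194.0, 160.0], [194.0, 157.0], [193.0, 155.0], [193.0, 152.0]]
scene 0.011 [[198.0, 159.0], [198.0, 156.0], [198.0, 154.0], [197.0, 151.0]]
```

No contact yet at a reported TCP z of 0.092, below the nominal top of the button, which again suggests the tip is about 25–35 mm higher than reported. I'll keep going down in small steps and watch the force.

```bash
f(){ grep -E "eef_pos|wrist_force"; }; python3 -m handwheel '{"fingers":[1,1,1],"travel":[[0,0,0.2],[0,0,0.4],[0,0,0.4]],"twist":[0,0,0]}'|f
python3 -m handwheel '{"fingers":[1,1,1],"travel":[[0,0,0.2],[0,0,0.4],[0,0,0.4]],"twist":[0,0,0]}'|f
python3 - <<'E'
from h import *
im=optics.get_image("wrist"); i2=optics.get_image("scene")
cv2.imwrite("pics/w6.png",np.hstack([cv2.resize(im[130:300,150:350],(400,340)),cv2.resize(i2[110:195,150:250],(400,340))]))
E
```

```text
eef_pos: [0.4596, -0.1152, 0.0877]
wrist_force: [-0.1, 0.8, 0.3]
eef_pos: [0.4596, -0.1152, 0.0836]
wrist_force: [-0.4, -0.1, -0.1]
```

View pics/w6.png

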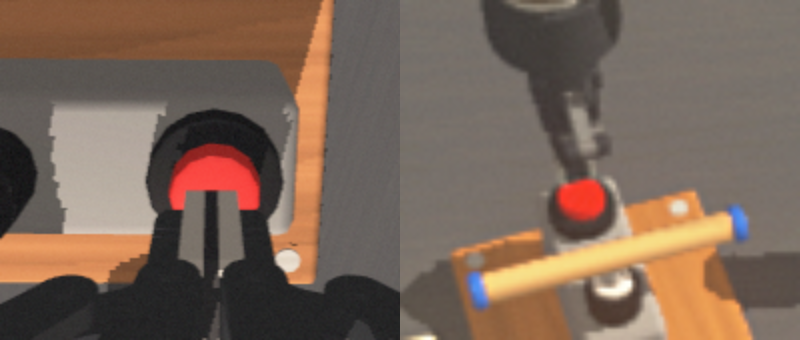

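```bash
f(){ grep -E "eef_pos|wrist_force"; }; python3 -m handwheel '{"fingers":[1,1,1],"travel":[[0,0,0.2],[0,0,0.4],[0,0,0.4]],"twist":[0,0,0]}'|f
python3 -m handwheel '{"fingers":[1,1,1],"travel":[[0,0,0.2],[0,0,0.3],[0,0,0.3]],"twist":[0,0,0]}'|f
python3 -m handwheel '{"fingers":[1,1,1],"travel":[[0,0,0.2],[0,0,0.3],[0,0,0.3]],"twist":[0,0,0]}'|f
python3 - <<'E'
from h import *
im=optics.get_image("wrist"); i2=optics.get_image("scene")
cv2.imwrite("pics/w7.png",np.hstack([cv2.resize(im[130:300,150:350],(400,340)),cv2.resize(i2[110:195,150:250],(400,340))]))
E
```

```text
eef_pos: [0.4596, -0.1152, 0.0797]
wrist_force: [-0.4, 0.1, -0.5]
eef_pos: [0.4597, -0.1153, 0.0768]
wrist_force: [0.5, -0.9, 0.1]
eef_pos: [0.4597, -0.1153, 0.0738]
wrist_force: [0.3, -0.2, 0.1]
```

View pics/w7.png

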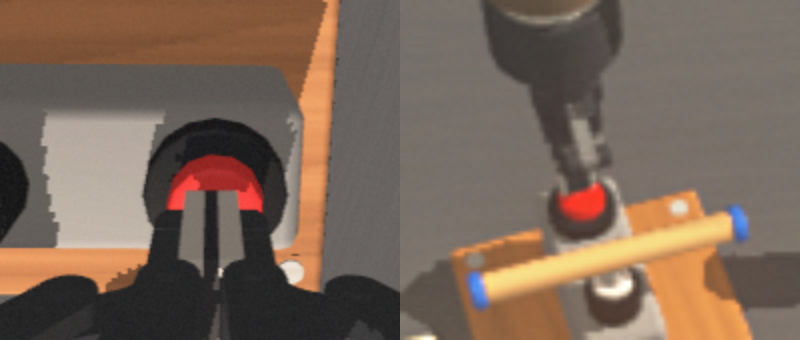

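The tip is now over the red cap in both views and still not touching, so the offset is confirmed. I'll continue.

```bash
f(){ grep -E "eef_pos|wrist_force"; }; for i in 1; do python3 -m handwheel '{"fingers":[1,1],"travel":[[0,0,0.2],[0,0,0.2]],"twist":[0,0]}'|f
python3 -m handwheel '{"fingers":[1,1],"travel":[[0,0,0.2],[0,0,0.2]],"twist":[0,0]}'|f
python3 -m handwheel '{"fingers":[1,1],"travel":[[0,0,0.2],[0,0,0.2]],"twist":[0,0]}'|f
python3 -m handwheel '{"fingers":[1,1],"travel":[[0,0,0.2],[0,0,0.2]],"twist":[0,0]}'|f; done
python3 - <<'E'
from h import *
im=optics.get_image("wrist"); i2=optics.get_image("scene")
cv2.imwrite("pics/w8.png",np.hstack([cv2.resize(im[130:300,150:350],(400,340)),cv2.resize(i2[110:195,150:250],(400,340))]))
print(get_state()['wrist_force'])
E
```

```text
eef_pos: [0.4598, -0.1153, 0.0718]
wrist_force: [-0.0, -0.2, -0.6]
eef_pos: [0.4597, -0.1153, 0.0698]
wrist_force: [0.1, 0.0, 0.4]
eef_pos: [0.4597, -0.1153, 0.0678]
wrist_force: [0.5, 0.5, 0.6]
eef_pos: [0.4597, -0.1153, 0.0658]
wrist_force: [0.3, 0.4, 0.4]
[-0.29909919  0.34658022  0.371293  ]
```

View pics/w8.png

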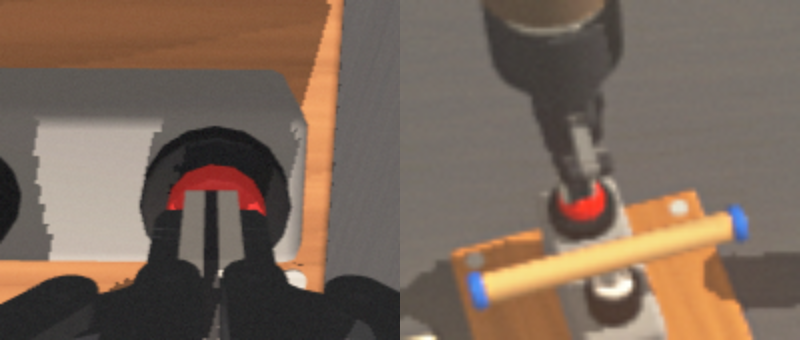

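```bash
f(){ grep -E "eef_pos|wrist_force"; };  python3 -m handwheel '{"fingers":[1,1],"travel":[[0,0,0.2],[0,0,0.2]],"twist":[0,0]}'|f
python3 -m handwheel '{"fingers":[1,1],"travel":[[0,0,0.2],[0,0,0.2]],"twist":[0,0]}'|f
python3 -m handwheel '{"fingers":[1,1],"travel":[[0,0,0.2],[0,0,0.2]],"twist":[0,0]}'|f
python3 - <<'E'
from h import *
im=optics.get_image("wrist"); i2=optics.get_image("scene")
cv2.imwrite("pics/w9.png",np.hstack([cv2.resize(im[130:300,150:350],(400,340)),cv2.resize(i2[110:195,150:250],(400,340))]))
print(get_state()['wrist_force'],get_state()['time_s'])
E
```

```text
eef_pos: [0.4601, -0.1152, 0.064]
wrist_force: [0.0, -0.5, 0.1]
eef_pos: [0.4601, -0.1153, 0.0624]
wrist_force: [-1.0, 0.1, 4.4]
eef_pos: [0.4601, -0.1153, 0.0603]
wrist_force: [-0.6, 0.4, 3.2]
[-0.8230849   0.89845644  3.29799082] 6.7833
```

View pics/w9.png

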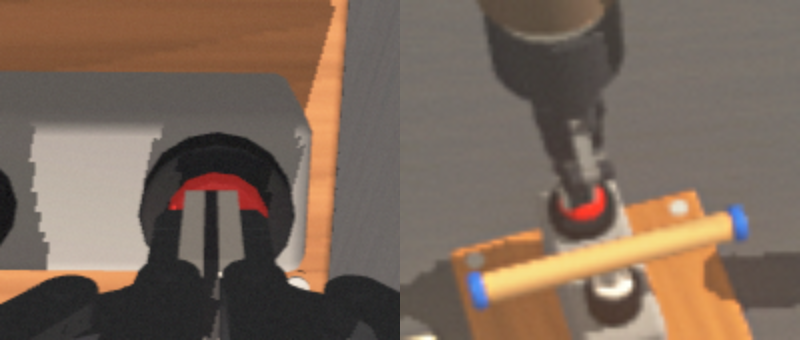

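Contact: 3.3 N, so the button is about 3 mm down. It started near TCP z 0.063, which puts the real tip about 33 mm above the reported TCP. I'll press slightly further.

```bash
f(){ grep -E "eef_pos|wrist_force"; };  python3 -m handwheel '{"fingers":[1,1],"travel":[[0,0,0.1],[0,0,0.1]],"twist":[0,0]}'|f
python3 -m handwheel '{"fingers":[1,1],"travel":[[0,0,0.1],[0,0,0.1]],"twist":[0,0]}'|f
python3 -m handwheel '{"fingers":[1,1],"travel":[[0,0,0.05],[0,0,0.05]],"twist":[0,0]}'|f
python3 - <<'E'
from h import *
im=optics.get_image("wrist"); i2=optics.get_image("scene")
cv2.imwrite("pics/w10.png",np.hstack([cv2.resize(im[130:300,150:350],(400,340)),cv2.resize(i2[110:195,150:250],(400,340))]))
print(get_state()['wrist_force'],get_state()['time_s'])
for n in("scene",): print(blobs(i2,'blue'))
E
```

```text
eef_pos: [0.4601, -0.1153, 0.0592]
wrist_force: [-0.0, 0.5, 3.1]
eef_pos: [0.4602, -0.1153, 0.0582]
wrist_force: [-0.1, 0.3, 4.2]
eef_pos: [0.4602, -0.1153, 0.0579]
wrist_force: [-1.0, 1.1, 6.3]
[-1.00069119 -0.63857776  5.16177589] 7.3833
[([234.0, 160.8], 16), ([167.8, 177.9], 15), ([262.4, 245.4], 195)]
```

View pics/w10.png

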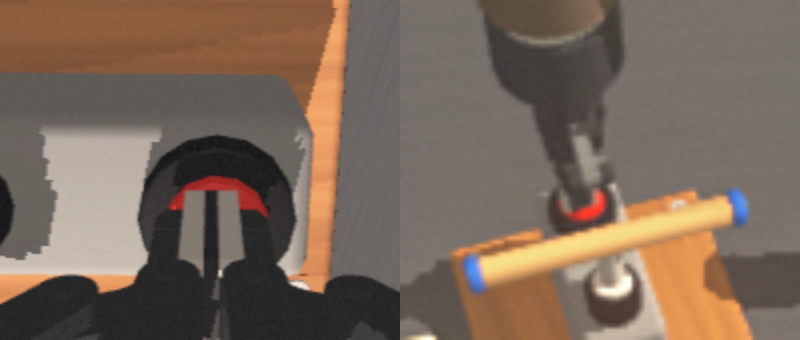

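The bar popped up: the caps moved up about 4 px and the force is at the end stop. Next I go up, then over the bar while opening.

```bash
python3 -m handwheel '{"fingers":[1,1,1,1,1,0,-0.5,-1,-1,-1,-1],"travel":[[0,0,-1],[0,0,-3],[0,0,-6],[0,0,-9],[0,0,-12],[0,0,-13],[0,0,-13],[0,0,-13],[0,0,-13],[0,0,-13],[0,0,-13]],"twist":[0,0,0,0,0,0,0,0,0,0,0]}'
python3 - <<'E'
from h import *
sc=optics.get_image("scene"); im=optics.get_image("wrist"); cv2.imwrite("pics/w11.png",im)
b=blobs(sc,'blue'); print(b); b=blobs(im,'blue'); print(b)
c=sorted([x[0] for x in blobs(sc,'blue') if x[0][1]<200]); c=[ray('scene',x,.141) for x in c]; print('scene',np.mean(c,axis=0))
c=[ray('wrist',x[0],.141) for x in b]; print(c)
print(get_state()['eef_pos'],get_state()['tool_rot'],get_state()['wrist_force'])
E
```

```text
time_s: 8.3
eef_pos: [0.4592, -0.1153, 0.1862]
tool_rot: [180.0, -0.2, -166.6]
wrist_force: [-0.7, -0.4, -0.0]
gripper_width: 0.0722
[([234.1, 160.9], 15), ([167.8, 177.9], 15), ([262.5, 245.4], 193)]
[([150.3, 90.4], 356), ([72.6, 226.5], 1819), ([174.4, 287.5], 104)]
scene [ 0.52941489 -0.09603959  0.141     ]
[array([ 0.54767869, -0.17278931,  0.141     ]), array([ 0.59443597, -0.05465478,  0.141     ]), array([ 0.50599195, -0.01707961,  0.141     ])]
[ 0.45953247 -0.11526478  0.18666457] [ 1.79978723e+02 -1.13618219e-01 -1.66622612e+02] [-0.32733784  0.22154197  0.45139234]
```

View pics/w11.png

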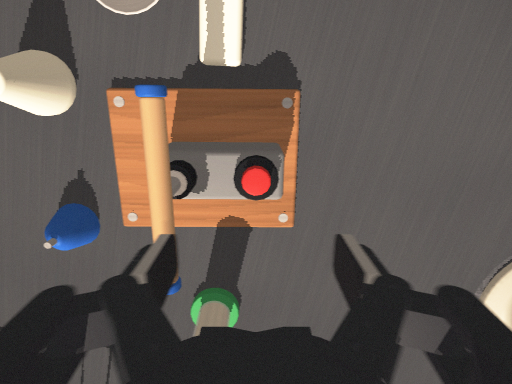

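```bash
python3 -m handwheel '{"fingers":[-1,-1,-1,-1,-1],"travel":[[-2,0,0],[-4.5,0.1,0],[-6.5,0.1,0],[-7.3,0.1,0],[-7.3,0.1,0]],"twist":[0,0,0,0,0]}'
python3 - <<'E'
from h import *
im=optics.get_image("wrist"); cv2.imwrite("pics/w12.png",im)
b=blobs(im,'blue'); print(b)
c=[ray('wrist',x[0],.141) for x in b]; print(c)
print(get_state()['eef_pos'],get_state()['tool_rot'],get_state()['wrist_force'])
E
```

```text
time_s: 8.82
eef_pos: [0.5319, -0.097, 0.1866]
tool_rot: [180.0, -0.1, -166.6]
wrist_force: [0.5, 0.0, -0.9]
gripper_width: 0.0851
[([257.2, 88.8], 332), ([131.9, 224.8], 1625), ([255.5, 287.1], 220)]
[array([ 0.54565449, -0.17323532,  0.141     ]), array([ 0.61926965, -0.04904875,  0.141     ]), array([ 0.50925359, -0.01542035,  0.141     ])]
[ 0.53053684 -0.09723679  0.18668737] [ 1.79971340e+02 -1.12671740e-01 -1.66611979e+02] [ 0.19635407 -0.33075868  0.1039616 ]
```

View pics/w12.png

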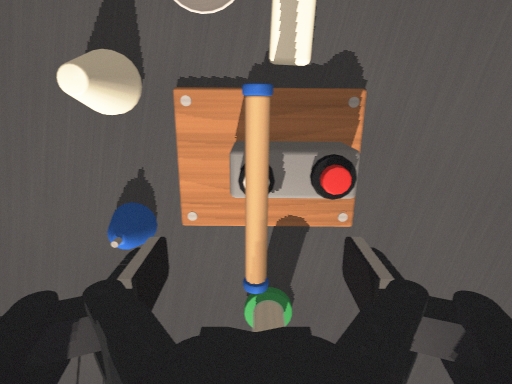

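The bar is centred between the jaws, at column 257 against 256. I descend to the bar.

```bash
python3 -m handwheel '{"fingers":[-1,-1,-1,-1,-1,-1,-1,-1],"travel":[[0,0,1],[0,0,3],[0,0,5],[0,0,7],[0,0,8.5],[0,0,9.4],[0,0,9.8],[0,0,9.8]],"twist":[0,0,0,0,0,0,0,0]}'
python3 - <<'E'
from h import *
im=optics.get_image("wrist"); i2=optics.get_image("scene")
cv2.imwrite("pics/w13.png",np.hstack([cv2.resize(im,(440,330)),cv2.resize(i2[100:200,150:250],(330,330))]))
print(get_state()['eef_pos'],get_state()['wrist_force'])
E
```

```text
time_s: 9.53
eef_pos: [0.5297, -0.0976, 0.0889]
tool_rot: [180.0, -0.1, -166.6]
wrist_force: [0.2, 0.3, 0.1]
gripper_width: 0.0853
[ 0.53113836 -0.09751184  0.09040625] [-0.62215348 -0.24564248  0.7777361 ]
```

View pics/w13.png

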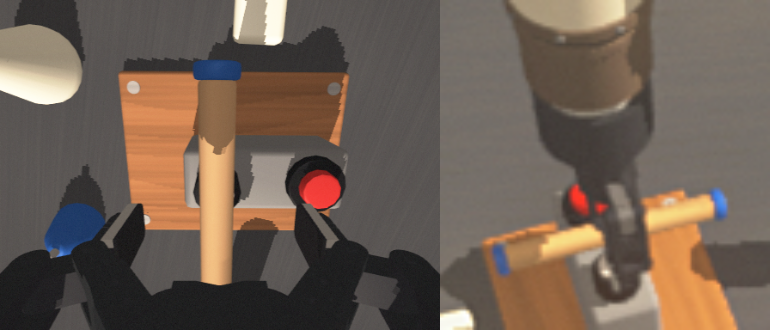

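The fingers straddle the bar, so I close them.

```bash
python3 -m handwheel '{"fingers":[0,1,1,1,1,1,1,1,1,1],"travel":[[0,0,0],[0,0,0],[0,0,0],[0,0,0],[0,0,0],[0,0,0],[0,0,0],[0,0,0],[0,0,0],[0,0,0]],"twist":[0,0,0,0,0,0,0,0,0,0]}' 60
python3 - <<'E'
from h import *
im=optics.get_image("wrist"); i2=optics.get_image("scene")
cv2.imwrite("pics/w14.png",np.hstack([cv2.resize(im,(440,330)),cv2.resize(i2[100:200,150:250],(330,330))]))
print(get_state()['eef_pos'],get_state()['wrist_force'])
E
```

```text
time_s: 10.47
eef_pos: [0.5314, -0.0973, 0.09]
tool_rot: [-180.0, 0.1, -166.6]
wrist_force: [1.0, 1.1, 1.8]
gripper_width: 0.0161
[ 0.53140084 -0.09728471  0.08998405] [0.97021521 0.60279024 3.43738334]
```

View pics/w14.png

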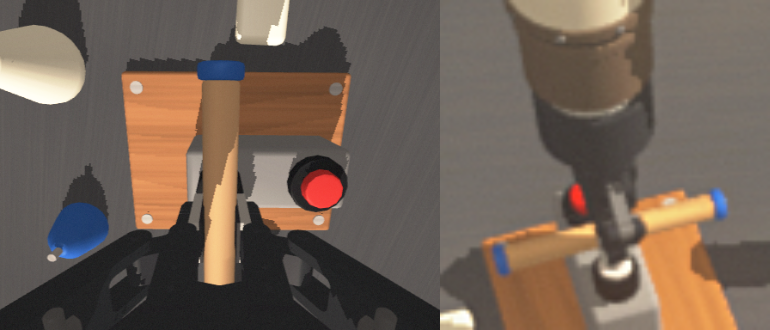

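```bash
python3 -m handwheel '{"fingers":[1,1,1,1,1,1,1],"travel":[[0,0,-0.3],[0,0,-0.8],[0,0,-1.3],[0,0,-1.8],[0,0,-2.2],[0,0,-2.5],[0,0,-2.5]],"twist":[0,0,0,0,0,0,0]}' 80
python3 - <<'E'
from h import *
i2=optics.get_image("scene");im=optics.get_image("wrist")
cv2.imwrite("pics/w15.png",np.hstack([cv2.resize(im,(440,330)),cv2.resize(i2[100:200,150:250],(330,330))]))
print(blobs(i2,'blue'),get_state()['eef_pos'],get_state()['wrist_force'])
c=optics.camera_params('scene')
for z in(.125,.141,.166,.185,.245): print(z,cv2.projectPoints(np.array([[.550,-.1735,z],[.513,-.0190,z]]),c['rvec'],c['tvec'],c['mtx'],None)[0].ravel())
E
```

```text
time_s: 11.15
eef_pos: [0.5313, -0.0973, 0.1155]
tool_rot: [-180.0, 0.1, -166.6]
wrist_force: [3.8, 0.8, -1.9]
gripper_width: 0.0155
[([234.0, 154.1], 20), ([262.5, 245.4], 189)] [ 0.53123783 -0.09729452  0.11498547] [ 4.89659426  0.84600797 -1.62886164]
0.125 [168.83281456 182.93470774 233.97962859 165.5965992 ]
0.141 [167.9262672  178.83412616 233.84965336 161.40654262]
0.166 [166.46590673 172.22848425 233.64044873 154.66234031]
0.185 [165.31859755 167.03886577 233.47623991 149.36868373]
0.245 [161.46552612 149.61028517 232.92572907 131.62167463]
```

View pics/w15.png

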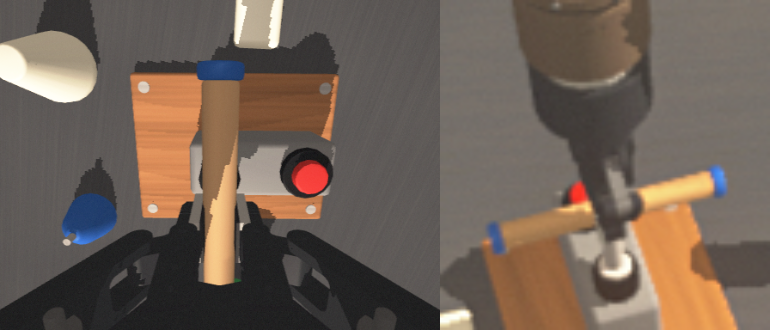

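The bar rose with the gripper by about 25 mm without slipping. I continue the pull, with a 1 mm correction to ease the side force.

```bash
python3 -m handwheel '{"fingers":[1,1,1,1,1,1,1,1,1,1,1,1],"travel":[[-0.1,0,-0.4],[-0.1,0,-1],[-0.1,0,-1.7],[-0.1,0,-2.3],[-0.1,0,-2.7],[-0.1,0,-3.2],[-0.1,0,-3.9],[-0.1,0,-4.7],[-0.1,0,-5.5],[-0.1,0,-6.2],[-0.1,0,-6.8],[-0.1,0,-7]],"twist":[0,0,0,0,0,0,0,0,0,0,0,0]}'
python3 - <<'E'
from h import *
i2=optics.get_image("scene");im=optics.get_image("wrist")
cv2.imwrite("pics/w16.png",np.hstack([cv2.resize(im,(440,330)),cv2.resize(i2[100:200,150:250],(330,330))]))
print(blobs(i2,'blue'),get_state()['eef_pos'],get_state()['wrist_force'])
E
```

```text
time_s: 12.25
eef_pos: [0.5313, -0.0972, 0.1857]
tool_rot: [180.0, -0.0, -166.6]
wrist_force: [2.5, -1.1, -5.3]
gripper_width: 0.0158
[([233.5, 133.6], 23), ([262.5, 245.5], 188)] [ 0.53130379 -0.09725052  0.18524426] [ 0.8936827   1.15327883 -2.8739226 ]
```

View pics/w16.png

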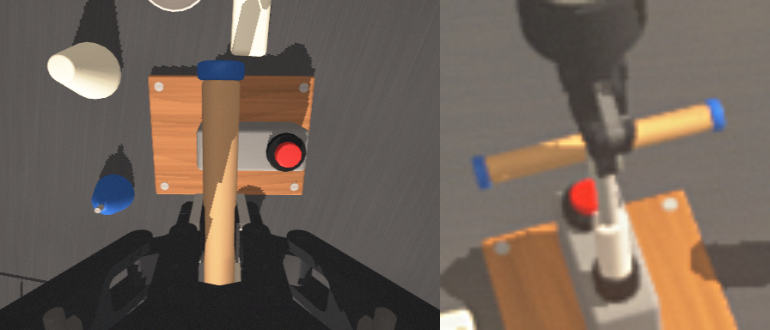

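The lower tube is out and the bar is at about 0.236 m. Next I feel for the second stop.

```bash
f(){ grep -E "eef_pos|wrist_force"; };  python3 -m handwheel '{"fingers":[1,1,1],"travel":[[0,0,-0.2],[0,0,-0.4],[0,0,-0.4]],"twist":[0,0,0]}'|f
python3 -m handwheel '{"fingers":[1,1],"travel":[[0,0,-0.2],[0,0,-0.2]],"twist":[0,0]}'|f
python3 -m handwheel '{"fingers":[1,1],"travel":[[0,0,-0.1],[0,0,-0.1]],"twist":[0,0]}'|f
python3 -m handwheel '{"fingers":[1,1],"travel":[[0,0,-0.1],[0,0,-0.1]],"twist":[0,0]}'|f
```

```text
eef_pos: [0.5313, -0.0972, 0.1886]
wrist_force: [1.5, -0.6, -2.8]
eef_pos: [0.5313, -0.0972, 0.1906]
wrist_force: [1.1, -0.6, -4.4]
eef_pos: [0.5313, -0.0972, 0.1915]
wrist_force: [-0.3, -0.1, -5.4]
eef_pos: [0.5313, -0.0972, 0.1926]
wrist_force: [0.4, -0.1, -4.4]
```

```bash
f(){ grep -E "eef_pos|wrist_force"; };  python3 -m handwheel '{"fingers":[1,1],"travel":[[0,0,-0.1],[0,0,-0.1]],"twist":[0,0]}'|f
python3 -m handwheel '{"fingers":[1,1],"travel":[[0,0,-0.1],[0,0,-0.1]],"twist":[0,0]}'|f
python3 - <<'E'
from h import *
i2=optics.get_image("scene");im=optics.get_image("wrist")
cv2.imwrite("pics/w17.png",np.hstack([cv2.resize(im,(440,330)),cv2.resize(i2[100:200,150:250],(330,330))]))
print(blobs(i2,'blue'),get_state()['eef_pos'],get_state()['wrist_force'])
E
```

```text
eef_pos: [0.5313, -0.0972, 0.1936]
wrist_force: [-0.3, -0.0, -4.5]
eef_pos: [0.5313, -0.0972, 0.1942]
wrist_force: [0.4, -0.9, -6.7]
[([233.4, 130.9], 22), ([262.5, 245.5], 186)] [ 0.53131296 -0.09716521  0.19421062] [ 0.02784216 -0.54973516 -6.74137042]
```

```bash
f(){ grep -E "eef_pos|wrist_force|time|width"; };  python3 -m handwheel '{"fingers":[1,1],"travel":[[0,0,-0.1],[0,0,-0.1]],"twist":[0,0]}'|f
python3 -m handwheel '{"fingers":[1,1,1,1],"travel":[[0,0,-0.05],[0,0,-0.05],[0,0,-0.05],[0,0,-0.05]],"twist":[0,0,0,0]}'|f
```

```text
time_s: 13.7
eef_pos: [0.5312, -0.0971, 0.1943]
wrist_force: [1.7, -1.8, -12.1]
gripper_width: 0.0158
time_s: 14.03
eef_pos: [0.5311, -0.097, 0.1944]
wrist_force: [3.3, -3.1, -20.5]
gripper_width: 0.0155
```

The force rises to 20 N with no further movement, so this is the second stop. I back off slightly, hold, and check that it is still.

```bash
f(){ grep -E "eef_pos|wrist_force|time|width"; };  python3 -m handwheel '{"fingers":[1,1,1,1,1,1,1,1,1,1,1,1],"travel":[[0,0,0.05],[0,0,0.05],[0,0,0.05],[0,0,0.05],[0,0,0.05],[0,0,0.05],[0,0,0.05],[0,0,0.05],[0,0,0.05],[0,0,0.05],[0,0,0.05],[0,0,0.05]],"twist":[0,0,0,0,0,0,0,0,0,0,0,0]}'|f
python3 - <<'E'
from h import *
i2=optics.get_image("scene");im=optics.get_image("wrist")
cv2.imwrite("pics/w18.png",np.hstack([cv2.resize(im,(320,240)),cv2.resize(i2[90:300,80:330],(480,403))[:240*1]]) if 0 else cv2.resize(i2[90:300,80:330],(750,600)))
print(blobs(i2,'blue'),blobs(i2,'green')[:3],[b for b in blobs(i2,'white') if b[1]>300],get_state()['eef_pos'],get_state()['wrist_force'])
E
```

```text
time_s: 15.03
eef_pos: [0.5311, -0.097, 0.1944]
wrist_force: [3.9, -3.7, -22.9]
gripper_width: 0.0153
[([233.3, 130.9], 22), ([262.5, 245.4], 194)] [([284.2, 148.7], 203), ([286.8, 179.2], 81)] [([209.8, 30.0], 3254), ([283.4, 17.5], 2133), ([234.6, 67.7], 1366), ([203.1, 177.2], 451), ([140.6, 205.6], 691), ([130.7, 236.8], 982), ([188.0, 266.5], 798)] [ 0.53110345 -0.09708026  0.19443577] [  3.45778395  -3.56203458 -22.07955548]
```

View pics/w18.png

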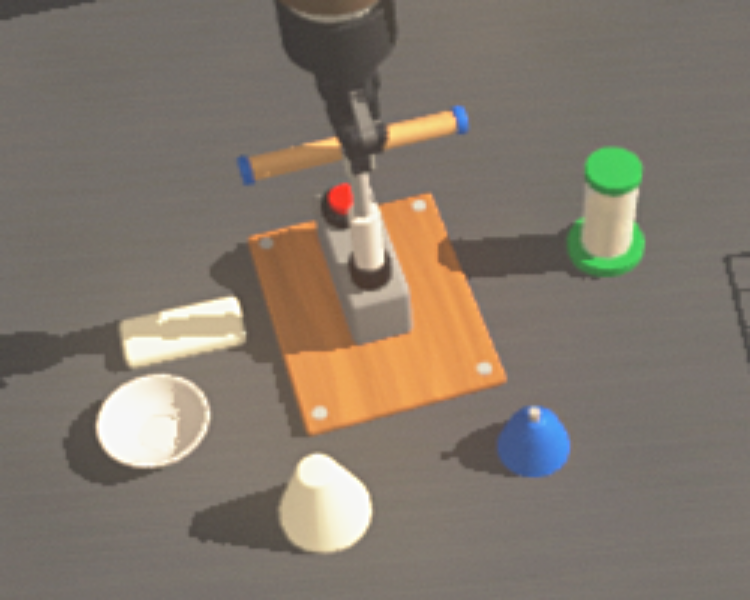

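```bash
python3 -m handwheel '{"fingers":[1,1,1,1,1,1,1,1,1,1,1,1],"travel":[[0,0,0.1],[0,0,0.1],[0,0,0.1],[0,0,0.1],[0,0,0.1],[0,0,0.1],[0,0,0.1],[0,0,0.1],[0,0,0.1],[0,0,0.1],[0,0,0.1],[0,0,0.1]],"twist":[0,0,0,0,0,0,0,0,0,0,0,0]}'
python3 - <<'E'
from h import *
i2=optics.get_image("scene"); print(blobs(i2,'blue')); s=get_state(); print(s['eef_pos'],s['wrist_force'],s['time_s'])
E
```

```text
time_s: 16.13
eef_pos: [0.5313, -0.0971, 0.1944]
tool_rot: [180.0, -0.1, -166.6]
wrist_force: [0.8, -2.4, -19.7]
gripper_width: 0.0158
[([233.3, 130.7], 22), ([262.4, 245.5], 188)]
[ 0.5313296  -0.09715196  0.1944073 ] [  0.31248736  -1.9696485  -18.20228612] 16.1833
```

The hold is steady at the stop with a moderate pull, so I hand in.

Run:
```python
from h import *
bot.sign_off(); s=get_state(); print(s['eef_pos'],s['wrist_force'],s['gripper_width'])
```

```text
the job is handed in; nothing more can be done
the job is handed in; nothing more can be done
```

I pressed the red button with the closed fingers and the bar popped up. I then gripped its middle from above at 80 N and pulled it straight up past the first stop to the second stop. I handed in at about 16.2 s, still gripping and holding it there; no verdict was reported.

**Last checks**
- **At the stop:** the pull rose to about 20 N with no further movement. From the arm's rise (0.0900 to 0.1944 m), the bar is at about 0.245 m. The cap seen in the scene camera sits where it should for that height.
- **Grip:** the gripper opening reads 15.8 mm on an 18 mm bar, and I saw no slip. That is about 2 mm less than the bar's diameter; I put it down to the pads or fingers giving, but did not check.
- **Bystanders:** in the scene camera, all five are within about 0.5 px of where they started.

**What disagreed**
- **Fingertip height:** the closed fingertips sat about 33 mm higher than the reported TCP. I found this from the pictures and from where the button was touched, and allowed for it in the grasp.
- **Pull force:** it stayed near 18–20 N at the stop even after I eased the target down by 1.5 mm, but the position stayed steady.
- **After hand-in:** my final state reading returned nothing, because the job was already closed.

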